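Load an adhesive cartridge into the bench dispenser

ROBOT

A 6-joint arm with a two-finger parallel gripper is mounted at the origin on the work surface. World frame = base frame: x ahead of the robot, y to its left, z up, the work surface at z = 0. Lengths are in m, angles in rad, forces in N, time in s.
With the tool pointing down it reaches from about 0.25 to 0.775 m from the base axis. Payload 8.9 kg.
Tool frame: the origin (TCP) lies midway between the tips of the shut fingers; the grasp point (between the pads) lies 19 mm behind it; z points along the fingers, y is the line along which they close (so a half turn about z gives the same grasp; the last joint's range is limited). The gripper opens to 85 mm and grips with 20 to 120 N. Pads are 22 mm wide; open, the fingers measure 114 mm over their backs; the gripper's body (76 mm by 85 mm) begins 54 mm behind the grasp point. The pads swing forward as they close: fully open they stand 13 mm farther back than shut.
Start: joints at [-0.139, 0.291, -0.153, 1.127, 0, 1.431], TCP at [0.525, 0, 0.231] pointing down, gripper open.
Joint ranges: [-2.52, 2.52], [-0.91, 1.74], [-1.3, 1.37], [-1.96, 2.02], [-1.52, 1.47], [-3.14, 3.14]. Speed limits (rad/s): [2.22, 2.22, 2.79, 3.14, 3.14, 3.14].

INTERFACE

Orientations are given as a rotation vector (axis times angle).
In Python, from cell import arm, cams, close_job gives the robot as it stands. The module is installed in compiled form; this text tells all that it offers.
- The arm moves only by the shell command python3 -m handwheel 'ROWS' [FORCE]. ROWS is a JSON object of lists of equal length, an entry for each row: "angular": the turn, a rotation vector about the world's x, y, z in rad, a list of three; "slide": the shift along the world's x, y, z in m, a list of three; "gripper": the opening, from 0 (shut) to 1 (fully open). In form: {"angular": [[wx, wy, wz], ...], "slide": [[x, y, z], ...], "gripper": [gripper, ...]}. A call has 1 to 12 rows; each row shifts and turns the commanded pose from where the row before left it; what a row does not reach is not made up. A row lasts 1/10 s, in which the tool goes at most 50 mm and 8.59 degrees, less where a joint would pass 70% of its speed; a pose out of reach is approached as far as the arm can. A call with a gripper value outside its range is refused whole. The fingers move at their own pace and stop on an object; FORCE is the grip in N (left out, the last holds). Time passes only in rows, so rows that do not move let the fingers close. It gives the time, the measured TCP pose, the force, the opening and the grip force at its end, in the units of the state.
- arm.sense(): the state, without advancing time (a new reading comes with each control period).
- cams.read_camera(name): name is "scene" or "side" or "wrist"; returns (picture, depth): 384x512x3 uint8, red, green, blue; 384x512 float32, m along the optical axis (not along the pixel's ray), 0 where there is no reading.
- cams.camera_model(name): a dict with "intrinsics" (3x3 intrinsics, pixels), "D" ([k1, k2, p1, p2, k3] as OpenCV has them; the pictures are not rectified), "rvec" (rotation vector, rad) and "tvec" (3), from world to camera coordinates, as OpenCV has them; the wrist camera has in their place "T_tool_cam" (4x4, takes a point from camera to tool coordinates, whose origin is the TCP and whose axes are the flange's). Camera axes: x right, y down, z forward; pixel columns grow to the right and rows downward; lengths in m; the calibration is good to about 2 mm. A picture is of the moment at which its call begins: read the wrist's pose just before it. camera_model takes no time and is no camera call.
- close_job(): hands the job in; it is judged then, once.
The state is a dict: "time_s": time; "joint_pos": joint angles; "qvel": joint speeds; "tau": joint torques, N m; "ee_pos": TCP position; "eef_rot": TCP orientation; "ft_force": force on the tool from outside, world axes, zero at the start; "torque": the same for the moment, N m; "width": finger opening in m; "grasp_force": force on a finger pad.
Only numpy, scipy, OpenCV 4.12 (cv2) and the standard library are available. Lean on these libraries where they do the work, as an engineer would, in place of code of your own. Each camera call takes 0.05 s, during which the arm holds its last target. There are 200 camera calls.

TASK

Take the stone-repair adhesive cartridge off its wooden rest and snap it down sideways into both spring clips of the dispenser cradle, nose towards the sprung fork and just short of it. Then slide it forward in the clips until its front shoulder has pushed the fork all the way back against its stop, pressing gently throughout, and let go, leaving it fully home in both clips. Leave the other things on the bench alone.

Things in the scene. Friction and masses are not known exactly. Their poses are not given: they have to be found in the camera images.
- cart_center (a point): centre of the adhesive cartridge: white plastic tube 190 mm long, 30 mm across, 0.13-0.25 kg, lying level on the rest. x runs along the tube towards its nose, a black stub 12 mm across and 14 mm long beyond the flat front shoulder, which lies 95 mm along x from here. It may be rolled about x. Loose on the rest.
- rest: wooden rest, board 180x70 mm with two V blocks at x = -60 and +60 mm (each 20 mm long, 42 mm high); the cartridge lies in them along its x, axis 45 mm above the underside, so the middle is free for the fingers. Origin: centre of its underside, x along the rest. Fixed to the bench.
- cradle: dispenser cradle, fixed: grey base plate 300x70x12 mm (167 mm of it ahead of the origin) with two spring clips at x = -60 and +60 mm, each 16 mm long, their tops 71 mm high and 39 mm wide; between them 104 mm is free above the plate. Origin: underside, midway between the clips; x runs along the clips towards the fork. A clipped cartridge points its nose to +x.
- clip_axis (a point): midpoint between the clips on the axis of a fully seated tube, 50 mm above the cradle's underside; axes as the cradle's. Clips open upwards (throat 22 mm, flared). A tube pressed down spreads the jaws from 21 mm above its seat, 12 to 22 N for both clips, snaps past 7 mm above it, then meets a hard floor; sliding takes 4 to 12 N, more if pressed down. Keep all contacts together below 40 N.
- fork (a joint): how far (m) the sprung steel fork is pushed back along the cradle's +x: 0 free, 0.004 hard on its stop; spring 0.9 to 2.1 N, which the clips' grip holds. Two prongs, tops 68 mm above the cradle's underside, 16 mm slot for the nose; its free front face lies 109 to 119 mm along the cradle's x, clamped differently each time, not measured: feel for it. Centre 5 to 25 mm behind clip_axis clears it.
- cup: white plastic cup, 70 mm across, 85 mm high, bystander; origin: centre of its underside
- stone: grey stepped stone block 140x70x70 mm, bystander; origin: centre of its underside
- knife: filling knife with wooden handle, lying along its x, bystander; origin: on its underside
- tin: metal tin, 70 mm across, 90 mm high, bystander; origin: centre of its underside
- nose (a point): tip of the cartridge's nose, on its axis, 109 mm along x from cart_center and 14 mm ahead of the front shoulder; axes as there
Not all that is in view belongs to the job. There is more than one size of the part that bears cart_center; the job needs the smaller.

How it is judged:
On the way, in this order (a step that is already met when the one before it is completed fails the run):
1. the cartridge is snapped down into both clips with the fork not yet pushed (z of cart_center in the frame of clip_axis between -0.002 and 0.002 m and y of cart_center in the frame of clip_axis between -0.002 and 0.002 m and angle between the x axis of cart_center and the x axis of clip_axis, either way round below 0.035 rad and x of nose in the frame of clip_axis above 0.05 m and value of joint fork below 0.0008 m), for 0.2 s.
2. lying in both clips, it has pushed the fork back (z of cart_center in the frame of clip_axis between -0.002 and 0.002 m and y of cart_center in the frame of clip_axis between -0.002 and 0.002 m and angle between the x axis of cart_center and the x axis of clip_axis, either way round below 0.035 rad and x of nose in the frame of clip_axis above 0.05 m and value of joint fork above 0.0028 m), for 0.2 s.
At the end, for the whole second after the job is handed in: The cartridge lies released and at rest in both clips, nose to the fork: axis within 2 mm of the seated clip axis sideways and in height and within 0.035 rad of its direction, the fork still pushed back by at least 2.8 of its 4 mm (all of step 2 and linear speed of cartridge below 0.01 m/s); the robot touches nothing.
It fails at once if the cartridge is pressed on the cradle, its clips and fork with more than 40 N, all contacts added up (contact force between cartridge and cradle above 40 N).
It fails at once if the cup is moved by more than 20 mm (distance of cup from where it was at the start of the episode above 0.02 m).
It fails at once if the stone is moved by more than 20 mm (distance of stone from where it was at the start of the episode above 0.02 m).
It fails at once if the knife is moved by more than 20 mm (distance of knife from where it was at the start of the episode above 0.02 m).
It fails at once if the tin is moved by more than 20 mm (distance of tin from where it was at the start of the episode above 0.02 m).
It also fails if it takes over 70 s, if anything falls off the work surface, if the arm or the gripper's body presses on something with over 40 N, if the wrist force passes 120 N, or if a joint passes its speed limit or range.

## Working session

There is one attempt and no reset: what is moved stays moved. The work goes in short steps, Python scripts to look and compute and a shell command to move; the robot and the scene stay as the last step left them, time stands still between calls to the robot, and variables do not carry over. Pictures are saved under pics/ and viewed, at most 10 in all, crops included, and the job is handed in when it is done.

```bash
mkdir -p pics; cat > h.py <<'E'
import numpy as np, cv2
from cell import arm, cams
def grab(n):
    s=arm.sense(); p,d=cams.read_camera(n); m=cams.camera_model(n)
    K=np.array(m["intrinsics"],float); D=np.array(m["D"],float)
    if n=="wrist":
        T=np.eye(4); T[:3,:3]=cv2.Rodrigues(np.array(s["eef_rot"],float))[0]; T[:3,3]=s["ee_pos"]
        C=T@np.array(m["T_tool_cam"])
    else:
        R=cv2.Rodrigues(np.array(m["rvec"],float))[0]; C=np.eye(4); C[:3,:3]=R.T; C[:3,3]=-R.T@np.array(m["tvec"],float).ravel()
    return p,d,K,D,C
def cloud(d,K,D,C):
    h,w=d.shape; v,u=np.mgrid[:h,:w]
    r=cv2.undistortPoints(np.stack([u,v],-1).reshape(-1,1,2).astype(np.float64),K,D).reshape(h,w,2)
    P=np.dstack([r,np.ones((h,w))])*d[...,None]
    return P@C[:3,:3].T+C[:3,3]
def plane(uv,K,D,C,z):
    r=cv2.undistortPoints(np.array(uv,float).reshape(-1,1,2),K,D).reshape(-1,2)
    r=np.c_[r,np.ones(len(r))]@C[:3,:3].T
    return C[:3,3]+r*((z-C[2,3])/r[:,2])[:,None]
def save(n,p): cv2.imwrite("pics/"+n,p[...,::-1])
E
python3 - <<'E'
from h import *
for n in("scene","side"):
    g=grab(n); save(n+"0.png",g[0]); np.savez(n+"0.npz",*g); print(n,g[4][:3,3].round(3))
s=arm.sense(); print(s)
E
```

```text
scene [ 1.356 -0.198  0.973]
side [-0.098 -0.908  0.695]
{'time_s': 0.1, 'joint_pos': array([-1.39324990e-01,  2.91191020e-01, -1.54006897e-01,  1.12669576e+00,
       -1.93420477e-05,  1.43153501e+00]), 'qvel': array([-0.00078315, -0.00286011,  0.00096357, -0.00083986,  0.00055524,
       -0.00069761]), 'tau': array([ 6.19868915e-04, -5.37977386e+01,  3.31919432e+01,  9.26249544e-03,
       -2.26563770e-04,  3.33016703e-05]), 'ee_pos': array([5.24633569e-01, 3.57624559e-05, 2.30823238e-01]), 'eef_rot': array([-2.22090072e+00, -2.22075935e+00,  1.06178430e-03]), 'ft_force': array([0.09833511, 0.05588678, 1.05616926]), 'torque': array([ 0.01574069, -0.00720835,  0.05621594]), 'grasp_force': 0.0, 'width': 0.08532216420869461}
```

View pics/scene0.png

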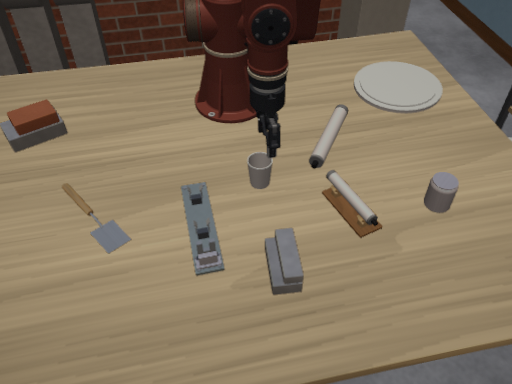

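View pics/side0.png

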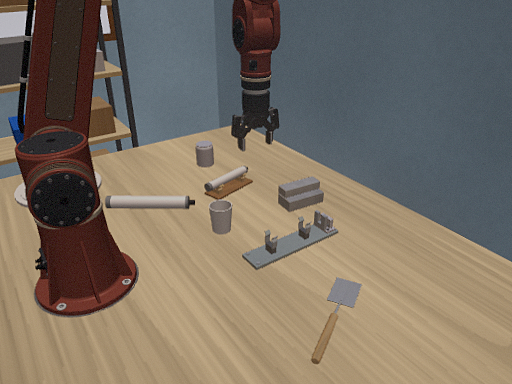

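The scene view shows two white tubes: a small one at (350,197) on the wooden rest, and a longer one at (330,135) lying loose on the bench. The one on the rest fits the description. The cradle is at (202,225) with the fork at (207,257), so its +x points towards the image bottom. I'll confirm in a crop and measure.

```bash
python3 - <<'E'
from h import *
a=np.load("scene0.npz"); p,d,K,D,C=[a[f"arr_{i}"] for i in range(5)]
save("crop1.png",cv2.resize(p[90:270,180:400],None,fx=3.4,fy=3.3,interpolation=cv2.INTER_CUBIC))
W=cloud(d,K,D,C)
def pca(Q):
    m=Q[:,:2].mean(0); v=np.linalg.svd(Q[:,:2]-m,full_matrices=False)[2][0]; t=(Q[:,:2]-m)@v; 
    return m.round(4),v.round(3),t.min().round(4),t.max().round(4)
for nm,(u0,v0,u1,v1),z0,z1 in [("cart",(315,160,390,245),.05,.09),("big",(300,95,355,172),.02,.1),("plate",(170,175,230,280),.006,.016),("clips",(170,175,230,280),.03,.09),("cup",(240,145,278,192),.03,.12),("stone",(260,220,310,300),.02,.12),("tin",(420,165,465,215),.02,.12)]:
    Q=W[v0:v1,u0:u1].reshape(-1,3); Q=Q[(Q[:,2]>z0)&(Q[:,2]<z1)]
    print(nm,len(Q),pca(Q),Q.min(0).round(3),Q.max(0).round(3))
E
```

```text
cart 661 (array([0.5625, 0.222 ]), array([0.964, 0.264]), np.float64(-0.1059), np.float64(0.1006)) [0.459 0.187 0.05 ] [0.66  0.262 0.067]
big 921 (array([0.2931, 0.2507]), array([ 0.825, -0.566]), np.float64(-0.1637), np.float64(0.1749)) [0.147 0.166 0.02 ] [0.468 0.355 0.066]
plate 1421 (array([ 0.5234, -0.1737]), array([ 1.   , -0.024]), np.float64(-0.1918), np.float64(0.1847)) [ 0.331 -0.258  0.006] [ 0.709 -0.075  0.016]
clips 645 (array([ 0.5975, -0.1725]), array([1.   , 0.008]), np.float64(-0.1573), np.float64(0.0717)) [ 0.44  -0.195  0.03 ] [ 0.669 -0.148  0.075]
cup 631 (array([0.4063, 0.0116]), array([ 0.984, -0.175]), np.float64(-0.0383), np.float64(0.0358)) [ 0.369 -0.022  0.03 ] [0.443 0.046 0.091]
stone 1885 (array([ 0.7212, -0.0013]), array([ 0.999, -0.051]), np.float64(-0.0867), np.float64(0.0591)) [ 0.633 -0.04   0.02 ] [0.782 0.041 0.078]
tin 938 (array([0.6035, 0.449 ]), array([-0.544, -0.839]), np.float64(-0.0364), np.float64(0.0327)) [0.56  0.424 0.02 ] [0.628 0.491 0.098]
```

View pics/crop1.png

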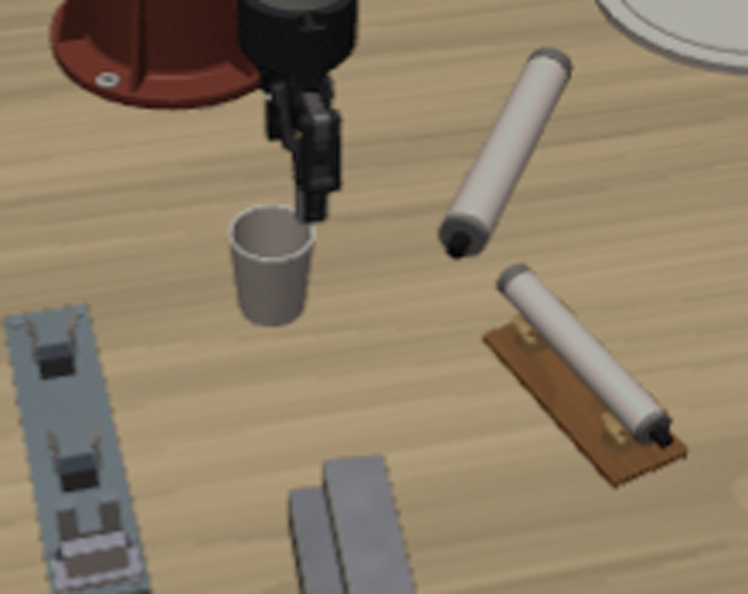

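Named candidates: the small tube at scene (350,197) on the rest and the big one at (330,135). The small one measures about 206 mm including the nose and lies on the rest, so it's the right one. The big one is about 330 mm long. The nose is the black stub at the lower right, scene (375,218), giving a yaw of about 15°. Next I'll take a close look at the cradle.

```bash
python3 -m handwheel '{"angular":[[0,0,0.131],[0,0,0.131],[0,0,0.131],[0,0,0.131],[0,0,0.131],[0,0,0.131],[0,0,0.131],[0,0,0.131],[0,0,0.131],[0,0,0.131],[0,0,0.131],[0,0,0.131]],"slide":[[0,-0.014,0.01],[0,-0.014,0.01],[0,-0.014,0.01],[0,-0.014,0.01],[0,-0.014,0.01],[0,-0.014,0.01],[0,-0.014,0.01],[0,-0.014,0.01],[0,-0.014,0.01],[0,-0.014,0.01],[0,-0.014,0.01],[0,-0.014,0.01]],"gripper":[1,1,1,1,1,1,1,1,1,1,1,1]}'
python3 - <<'E'
from h import *
print(np.array(cams.camera_model("wrist")["T_tool_cam"]).round(3))
g=grab("wrist"); save("w1.png",g[0]); np.savez("w1.npz",*g); print(arm.sense()["joint_pos"],g[4].round(3))
E
```

```text
time_s: 1.3
ee_pos: [0.5248, -0.1685, 0.3513]
eef_rot: [0.01, -3.141, -0.001]
ft_force: [0.1, 0.5, -0.7]
width: 0.0856
grasp_force: 0.0
[[-0.001 -0.965 -0.262  0.065]
 [ 1.    -0.001  0.     0.001]
 [-0.001 -0.262  0.965 -0.142]
 [ 0.     0.     0.     1.   ]]
[-4.45720997e-01  3.12847446e-01  1.92596890e-01  1.44896700e+00
 -8.94068817e-04 -4.59678502e-01] [[-0.006  0.965  0.262  0.46 ]
 [ 1.     0.006  0.002 -0.168]
 [ 0.001  0.262 -0.965  0.493]
 [ 0.     0.     0.     1.   ]]
```

View pics/w1.png

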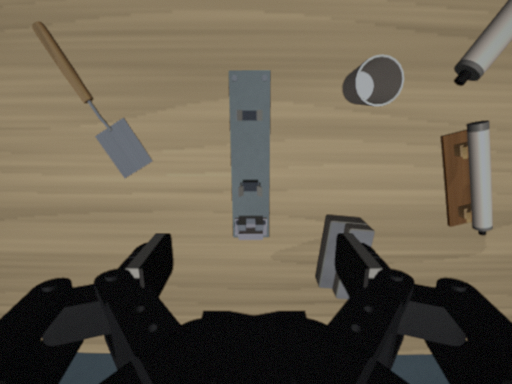

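The wrist view shows the cradle upright at columns 229–271, rows 70–238, with clips at (250,115) and (250,186) and the fork at (251,225). The cartridge is at (480,177) with its nose down at (483,231).

```bash
cat > m.py <<'E'
from h import *
def cradle(g,box):
    p,d,K,D,C=g; W=cloud(d,K,D,C); u0,v0,u1,v1=box
    M=np.zeros(d.shape,np.uint8); b=p.astype(int); M[v0:v1,u0:u1]=((b[...,2]>=b[...,0]-2)&(b.sum(2)>60))[v0:v1,u0:u1]
    M=cv2.morphologyEx(M,cv2.MORPH_CLOSE,np.ones((15,15)))
    c=max(cv2.findContours(M,0,cv2.CHAIN_APPROX_NONE)[0],key=cv2.contourArea)
    q=plane(c.reshape(-1,2),K,D,C,.012)[:,:2]
    r=cv2.minAreaRect((q*1000).astype(np.float32)); print("plate rect mm",r)
    print(cv2.boxPoints(r).round(1).tolist())
    Q=W[v0:v1,u0:u1].reshape(-1,3); T=Q[(Q[:,2]>.05)&(Q[:,2]<.08)]
    return W,T
E
python3 - <<'E'
from m import *
a=np.load("w1.npz"); g=[a[f"arr_{i}"] for i in range(5)]
W,T=cradle(g,(215,55,290,245))
print(len(T),"zmax",T[:,2].max())
h,e=np.histogram(T[:,0],np.arange(.35,.72,.008))
for x0,n in zip(e,h):
    if n:
        S=T[(T[:,0]>=x0)&(T[:,0]<x0+.008)]; print(round(x0,3),n,S[:,1].min().round(4),S[:,1].max().round(4),S[:,2].max().round(3))
Q=W[90:240,440:512].reshape(-1,3); Q=Q[(Q[:,2]>.05)&(Q[:,2]<.075)]
m=np.median(Q,0); v=np.linalg.svd(Q[:,:2]-Q[:,:2].mean(0),full_matrices=False)[2][0]; print("cart",Q[:,:2].mean(0),v,np.degrees(np.arctan(v[1]/v[0])),Q[:,2].max(),((Q-Q.mean(0))[:,:2]@v).min(),((Q-Q.mean(0))[:,:2]@v).max())
E
```

```text
plate rect mm ((533.2470092773438, -174.2596435546875), (298.3603820800781, 67.28462219238281), 0.674739420413971)
[[383.70001220703125, -142.39999389648438], [384.5, -209.6999969482422], [682.7999877929688, -206.10000610351562], [682.0, -138.89999389648438]]
420 zmax 0.07182180852893
0.446 72 -0.1946 -0.1555 0.07
0.454 60 -0.1947 -0.1554 0.07
0.566 66 -0.1942 -0.1538 0.072
0.574 52 -0.1927 -0.1537 0.071
0.582 2 -0.1911 -0.1865 0.068
0.63 123 -0.195 -0.1511 0.069
0.638 33 -0.195 -0.1511 0.068
0.654 7 -0.1944 -0.1556 0.051
0.662 5 -0.1927 -0.1679 0.051
cart [0.54882058 0.21585973] [0.96573804 0.25951885] 15.041514418032493 0.061672375752225506 -0.08969322143014179 0.11314560056563355
```

```bash
python3 -m handwheel '{"angular":[[0,0,0.0256],[0,0,0.0256],[0,0,0.0256],[0,0,0.0256],[0,0,0.0256],[0,0,0.0256],[0,0,0.0256],[0,0,0.0256],[0,0,0.0256],[0,0,0.0256],[0,0,0],[0,0,0]],"slide":[[0.003,0.0385,-0.01],[0.003,0.0385,-0.01],[0.003,0.0385,-0.01],[0.003,0.0385,-0.01],[0.003,0.0385,-0.01],[0.003,0.0385,-0.01],[0.003,0.0385,-0.01],[0.003,0.0385,-0.01],[0.003,0.0385,-0.01],[0.003,0.0385,-0.01],[0,0,0],[0,0,0]],"gripper":[1,1,1,1,1,1,1,1,1,1,1,1]}' 30
python3 - <<'E'
from h import *
g=grab("wrist"); save("w2.png",g[0]); np.savez("w2.npz",*g); s=arm.sense(); print(s["joint_pos"].round(3),s["ee_pos"],s["ft_force"])
W=cloud(g[1],g[2],g[3],g[4]); Q=W.reshape(-1,3)
R=cv2.Rodrigues(s["eef_rot"])[0]; print("tool x yaw",np.degrees(np.arctan2(R[1,0],R[0,0])),"tilt",R[:,2])
Q=Q[(abs(Q[:,0]-.56)<.13)&(abs(Q[:,1]-.22)<.06)&(Q[:,2]>.05)&(Q[:,2]<.08)]
m=Q[:,:2].mean(0); v=np.linalg.svd(Q[:,:2]-m,full_matrices=False)[2][0]; v*=np.sign(v[0]); t=(Q[:,:2]-m)@v
n=np.array([-v[1],v[0]]); w=(Q[:,:2]-m)@n
print(m,np.degrees(np.arctan2(v[1],v[0])),t.min(),t.max(),w.min(),w.max(),Q[:,2].max())
print("center from tail",m+v*(t.min()+.095)+n*(w.min()+w.max())/2)
E
```

```text
time_s: 2.55
ee_pos: [0.5542, 0.2179, 0.2504]
eef_rot: [0.402, -3.114, 0.001]
ft_force: [0.0, -0.5, 0.5]
width: 0.0851
grasp_force: 0.0
[ 0.25   0.419  0.087  1.239 -0.    -0.006] [0.55456024 0.21702881 0.25090651] [-0.63972628 -0.67339348  0.6957903 ]
tool x yaw -165.33419758757924 tilt [-7.85950104e-04 -4.82489317e-04 -9.99999575e-01]
[0.547076   0.22048865] 15.11082869660742 -0.08855317386875562 0.11409963589284573 -0.014205398701784729 0.014174080926794555 0.061308540960219704
center from tail [0.553304   0.22215414]
```

View pics/w2.png

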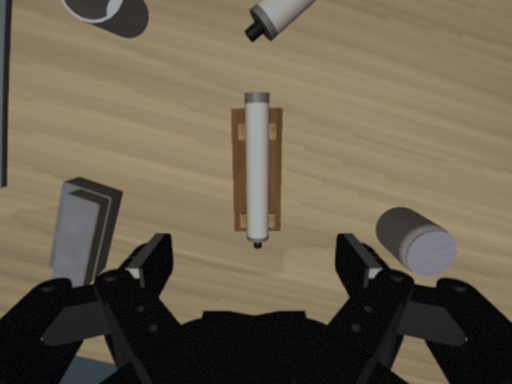

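The cartridge lies at (257,170) centred in view, nose at (257,245), with the fingers either side. I'm descending.

```bash
python3 -m handwheel '{"angular":[[0,0,0.008],[0,0,0],[0,0,0],[0,0,0],[0,0,0],[0,0,0],[0,0,0],[0,0,0],[0,0,0],[0,0,0],[0,0,0],[0,0,0]],"slide":[[-0.001,0.0045,-0.01],[0,0,-0.03],[0,0,-0.03],[0,0,-0.03],[0,0,-0.03],[0,0,-0.03],[0,0,-0.02],[0,0,-0.02],[0,0,-0.015],[0,0,-0.011],[0,0,0],[0,0,0]],"gripper":[1,1,1,1,1,1,1,1,1,1,1,1]}'
```

```text
time_s: 3.8
ee_pos: [0.5542, 0.2212, 0.0256]
eef_rot: [-0.414, 3.114, 0.0]
ft_force: [-0.8, -0.3, 0.1]
width: 0.0854
grasp_force: 0.0
```

```bash
python3 -m handwheel '{"angular":[[0,0,0],[0,0,0],[0,0,0],[0,0,0],[0,0,0],[0,0,0],[0,0,0],[0,0,0],[0,0,0],[0,0,0]],"slide":[[0,0,0],[0,0,0],[0,0,0],[0,0,0],[0,0,0],[0,0,0],[0,0,0],[0,0,0],[0,0,0],[0,0,0]],"gripper":[0.3,0.3,0.25,0.25,0.2,0.2,0.2,0.2,0.2,0.2]}' 60
```

```text
time_s: 4.8
ee_pos: [0.5541, 0.2222, 0.0259]
eef_rot: [-0.416, 3.113, 0.002]
ft_force: [-1.8, 2.8, 6.3]
width: 0.0285
grasp_force: 58.8
```

```bash
python3 -m handwheel '{"angular":[[0,0,0],[0,0,0],[0,0,0],[0,0,0],[0,0,0],[0,0,0],[0,0,0],[0,0,0],[0,0,0],[0,0,0],[0,0,0]],"slide":[[0,0,0.005],[0,0,0.01],[0,0,0.02],[0,0,0.025],[0,0,0.025],[0,0,0.025],[0,0,0.025],[0,0,0.02],[0,0,0.02],[0,0,0],[0,0,0]],"gripper":[0.2,0.2,0.2,0.2,0.2,0.2,0.2,0.2,0.2,0.2,0.2]}'
cat > t.py <<'E'
from h import *
def cart_in_tool():
    s=arm.sense(); R=cv2.Rodrigues(s["eef_rot"])[0]; g=grab("wrist"); W=cloud(*g[1:]); T=(W-s["ee_pos"])@R
    Q=T.reshape(-1,3); wh=g[0].min(2).reshape(-1)
    k=(abs(Q[:,1])<.03)&(Q[:,2]>-.045)&(Q[:,2]<.01)&(Q[:,0]>.012)&(Q[:,0]<.15)&(g[1].reshape(-1)>0)
    Q=Q[k]; return s,g,Q
E
python3 - <<'E'
from t import *
s,g,Q=cart_in_tool(); save("w3.png",g[0]); np.savez("w3.npz",*g)
print(s["ee_pos"],s["ft_force"],s["torque"],len(Q))
for a in np.arange(.012,.13,.008):
    S=Q[(Q[:,0]>=a)&(Q[:,0]<a+.008)]
    if len(S)>3: print(round(a,3),len(S),S[:,1].min().round(4),S[:,1].max().round(4),"top z",np.percentile(S[:,2],3).round(4))
print(Q[:,0].max())
E
```

```text
time_s: 5.9
ee_pos: [0.554, 0.2214, 0.2003]
eef_rot: [-0.415, 3.114, -0.0]
ft_force: [0.2, -0.6, -1.6]
width: 0.0282
grasp_force: 59.3
[0.55400781 0.22138112 0.20030129] [ 0.19019422 -0.62660409 -1.59119791] [-0.04307882  0.0283407   0.0335198 ] 14171
0.012 1091 -0.0242 0.0243 top z -0.0437
0.02 1066 -0.0145 0.0149 top z -0.0339
0.028 1144 -0.0143 0.0148 top z -0.0338
0.036 1205 -0.0146 0.0149 top z -0.0338
0.044 1266 -0.0144 0.0147 top z -0.0339
0.052 1340 -0.0146 0.0149 top z -0.034
0.06 1409 -0.0143 0.015 top z -0.0339
0.068 1504 -0.0146 0.015 top z -0.034
0.076 1585 -0.0146 0.0152 top z -0.034
0.084 1679 -0.0147 0.0152 top z -0.0341
0.092 882 -0.0144 0.0151 top z -0.034
0.09633867292884203
```

View pics/w3.png

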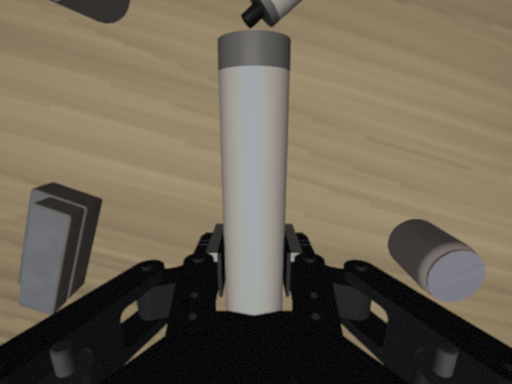

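Held well: the tail is at (255,35), parallel to the tool, with the axis 19 mm behind the TCP and the centre within about 1 mm. I'll move beside the cradle at height for one more look.

```bash
python3 -m handwheel '{"angular":[[0,0,-0.0253],[0,0,-0.0253],[0,0,-0.0253],[0,0,-0.0253],[0,0,-0.0253],[0,0,-0.0253],[0,0,-0.0253],[0,0,-0.0253],[0,0,-0.0253],[0,0,-0.0253],[0,0,0],[0,0,0]],"slide":[[-0.0052,-0.0291,0.009],[-0.0052,-0.0291,0.009],[-0.0052,-0.0291,0.009],[-0.0052,-0.0291,0.009],[-0.0052,-0.0291,0.009],[-0.0052,-0.0291,0.009],[-0.0052,-0.0291,0.009],[-0.0052,-0.0291,0.009],[-0.0052,-0.0291,0.009],[-0.0052,-0.0291,0.009],[0,0,0],[0,0,0]],"gripper":[0.2,0.2,0.2,0.2,0.2,0.2,0.2,0.2,0.2,0.2,0.2,0.2]}'
python3 -m handwheel '{"angular":[[0,0,0],[0,0,0],[0,0,0]],"slide":[[0,0,0],[0,0,0],[0,0,0]],"gripper":[0.2,0.2,0.2]}'
python3 - <<'E'
from h import *
g=grab("wrist"); save("w4.png",g[0]); np.savez("w4.npz",*g); s=arm.sense(); print(s["ee_pos"],s["eef_rot"],s["ft_force"],s["qvel"].round(4))
E
```

```text
time_s: 7.15
ee_pos: [0.5015, -0.0698, 0.2893]
eef_rot: [0.017, -3.14, -0.001]
ft_force: [-0.0, -0.3, -1.7]
width: 0.0286
grasp_force: 59.6
time_s: 7.45
ee_pos: [0.5019, -0.0687, 0.2899]
eef_rot: [0.021, -3.141, -0.0]
ft_force: [-0.5, -0.7, -1.7]
width: 0.0283
grasp_force: 59.6
[ 0.50200087 -0.06886999  0.29006017] [ 2.09155013e-02 -3.14117124e+00 -1.82525167e-04] [ 0.80896315 -0.67258591 -2.13141537] [-0.0032 -0.0023  0.0034 -0.0005 -0.     -0.0011]
```

View pics/w4.png

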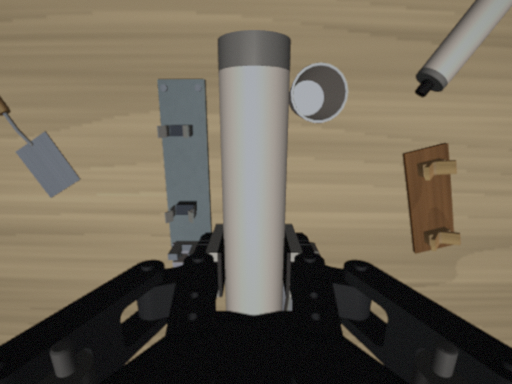

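The cradle is visible at columns 159–211, with clips at (178,131) and (183,212) and a finger hiding part of the fork.

```bash
python3 - <<'E'
from h import *
a=np.load("w4.npz"); p,d,K,D,C=[a[f"arr_{i}"] for i in range(5)]
W=cloud(d,K,D,C)
Q=W[60:262,140:218].reshape(-1,3)
P=Q[(Q[:,2]>.008)&(Q[:,2]<.017)&(Q[:,1]<-.13)&(Q[:,1]>-.22)]
print("plate x range",np.percentile(P[:,0],[.1,.5,99.5]),"z",np.median(P[:,2]))
xs=[];l=[];r=[]
for x0 in np.arange(.39,.56,.01):
    S=P[(P[:,0]>=x0)&(P[:,0]<x0+.01)]
    if len(S)>5: xs.append(x0+.005); l.append(S[:,1].min()); r.append(S[:,1].max())
xs=np.array(xs);l=np.array(l);r=np.array(r); k=(r-l)>.062
print("width",(r-l)[k].mean(),"mid fit",np.polyfit(xs[k]-.515,(l+r)[k]/2,1))
T=Q[(Q[:,2]>.055)&(Q[:,2]<.08)&(Q[:,1]<-.13)]
for n,x0,x1 in(("rear",.43,.48),("front",.55,.60)):
    S=T[(T[:,0]>x0)&(T[:,0]<x1)]; print(n,len(S),S.min(0).round(4),S.max(0).round(4))
E
```

```text
plate x range [0.38260424 0.38281438 0.63647577] z 0.011169130344421019
width 0.069274409594029 mid fit [ 0.00981793 -0.17455652]
rear 173 [ 0.4463 -0.195   0.0594] [ 0.4622 -0.1553  0.0707]
front 156 [ 0.5656 -0.1948  0.0554] [ 0.5831 -0.1543  0.0706]
```

```bash
python3 -m handwheel '{"angular":[[0,0,-0.003],[0,0,0],[0,0,0],[0,0,0],[0,0,0],[0,0,0],[0,0,0],[0,0,0],[0,0,0],[0,0,0],[0,0,0],[0,0,0]],"slide":[[0.001,-0.026,0],[0,-0.04,0],[0,-0.04,0],[0,0,-0.04],[0,0,-0.04],[0,0,-0.04],[0,0,-0.04],[0,0,-0.03],[0,0,-0.02],[0,0,-0.01],[0,0,0],[0,0,0]],"gripper":[0.2,0.2,0.2,0.2,0.2,0.2,0.2,0.2,0.2,0.2,0.2,0.2]}'
python3 -m handwheel '{"angular":[[0,0,0],[0,0,0]],"slide":[[0,0,0],[0,0,0]],"gripper":[0.2,0.2]}'
```

```text
time_s: 8.7
ee_pos: [0.5037, -0.1756, 0.0711]
eef_rot: [-0.015, 3.141, -0.001]
ft_force: [0.6, -0.3, -1.0]
width: 0.0282
grasp_force: 59.8
time_s: 8.9
ee_pos: [0.5038, -0.1758, 0.0714]
eef_rot: [-0.015, 3.14, -0.001]
ft_force: [-0.6, -0.7, -2.0]
width: 0.0284
grasp_force: 59.8
```

```bash
python3 -m handwheel '{"angular":[[0,0,0],[0,0,0],[0,0,0],[0,0,0]],"slide":[[0,0.0008,-0.008],[0,0,-0.008],[0,0,0],[0,0,0]],"gripper":[0.2,0.2,0.2,0.2]}' 90
python3 -m handwheel '{"angular":[[0,0,0],[0,0,0],[0,0,0],[0,0,0]],"slide":[[0,0,-0.003],[0,0,-0.003],[0,0,0],[0,0,0]],"gripper":[0.2,0.2,0.2,0.2]}'
```

```text
time_s: 9.3
ee_pos: [0.5026, -0.1745, 0.0539]
eef_rot: [0.014, -3.141, -0.001]
ft_force: [-0.1, -0.4, -2.0]
width: 0.0277
grasp_force: 88.9
time_s: 9.7
ee_pos: [0.5041, -0.1753, 0.0494]
eef_rot: [-0.014, 3.139, -0.002]
ft_force: [-1.4, -0.4, 9.8]
width: 0.0278
grasp_force: 90.2
```

```bash
python3 -m handwheel '{"angular":[[0,0,0],[0,0,0],[0,0,0],[0,0,0],[0,0,0]],"slide":[[0,0,-0.002],[0,0,-0.002],[0,0,-0.002],[0,0,0],[0,0,0]],"gripper":[0.2,0.2,0.2,0.2,0.2]}'
python3 -m handwheel '{"angular":[[0,0,0],[0,0,0],[0,0,0],[0,0,0]],"slide":[[0,0,-0.002],[0,0,-0.002],[0,0,0],[0,0,0]],"gripper":[0.2,0.2,0.2,0.2]}'
```

```text
time_s: 10.2
ee_pos: [0.5049, -0.1755, 0.0437]
eef_rot: [-0.015, 3.138, -0.002]
ft_force: [1.3, -0.0, 9.2]
width: 0.0274
grasp_force: 90.2
time_s: 10.6
ee_pos: [0.5046, -0.1753, 0.0391]
eef_rot: [-0.015, 3.139, -0.002]
ft_force: [4.6, -0.1, 3.6]
width: 0.0277
grasp_force: 90.0
```

```bash
python3 -m handwheel '{"angular":[[0,0,0],[0,0,0],[0,0,0],[0,0,0]],"slide":[[0,0,-0.002],[0,0,-0.002],[0,0,0],[0,0,0]],"gripper":[0.2,0.2,0.2,0.2]}'
python3 -m handwheel '{"angular":[[0,0,0],[0,0,0],[0,0,0],[0,0,0]],"slide":[[0,0,-0.001],[0,0,-0.001],[0,0,0],[0,0,0]],"gripper":[0.2,0.2,0.2,0.2]}'
```

```text
time_s: 11.0
ee_pos: [0.5025, -0.1746, 0.0336]
eef_rot: [0.014, -3.14, -0.0]
ft_force: [2.4, -1.6, -7.3]
width: 0.0278
grasp_force: 89.0
time_s: 11.4
ee_pos: [0.5024, -0.1747, 0.032]
eef_rot: [0.014, -3.14, -0.0]
ft_force: [-0.6, -3.0, -4.6]
width: 0.0275
grasp_force: 89.1
```

```bash
python3 -m handwheel '{"angular":[[0,0,0],[0,0,0],[0,0,0],[0,0,0]],"slide":[[0,0,-0.0008],[0,0,0],[0,0,0],[0,0,0]],"gripper":[0.2,0.2,0.2,0.2]}'
python3 - <<'E'
from t import *
s,g,Q=cart_in_tool(); print(s["ee_pos"],s["ft_force"],s["torque"])
R=cv2.Rodrigues(s["eef_rot"])[0]
for a in np.arange(.02,.1,.02):
    S=Q[(Q[:,0]>=a)&(Q[:,0]<a+.02)&(abs(Q[:,1])<.016)]; S=S@R.T+s["ee_pos"]
    print(round(a,3),S[:,0].mean().round(3),"top z",np.percentile(S[:,2],97).round(4),"ymid",((S[:,1].min()+S[:,1].max())/2).round(4))
print(Q[abs(Q[:,1])<.01][:,0].max())
E
```

```text
time_s: 11.8
ee_pos: [0.5027, -0.1747, 0.0314]
eef_rot: [0.014, -3.141, -0.0]
ft_force: [-2.2, -4.6, -2.9]
width: 0.0274
grasp_force: 89.3
[ 0.50269153 -0.17468756  0.03137504] [-2.23656438 -4.5905169  -2.9173266 ] [-0.72544162  0.30547263  0.04102508]
0.02 0.473 top z 0.0651 ymid -0.1745
0.04 0.453 top z 0.0653 ymid -0.1752
0.06 0.432 top z 0.0652 ymid -0.175
0.08 0.414 top z 0.0654 ymid -0.175
0.09643287605776915
```

Seated: tube top at 65.2 mm (axis 50.2), y on the clip line, force near weight only. Now I'll slide forward gently.

```bash
python3 -m handwheel '{"angular":[[0,0,0],[0,0,0],[0,0,0],[0,0,0]],"slide":[[0.001,-0.0004,0],[0.001,0,0],[0.001,0,0],[0.001,0,0]],"gripper":[0.2,0.2,0.2,0.2]}'
python3 -m handwheel '{"angular":[[0,0,0],[0,0,0],[0,0,0],[0,0,0],[0,0,0]],"slide":[[0.002,0,0],[0.002,0,0],[0.002,0,0],[0.002,0,0],[0.002,0,0]],"gripper":[0.2,0.2,0.2,0.2,0.2]}'
```

```text
time_s: 12.25
ee_pos: [0.5068, -0.1749, 0.0314]
eef_rot: [0.015, -3.141, -0.001]
ft_force: [-3.2, -3.1, -4.0]
width: 0.0281
grasp_force: 89.2
time_s: 12.75
ee_pos: [0.517, -0.1749, 0.0314]
eef_rot: [0.015, -3.141, -0.0]
ft_force: [-4.6, -2.0, -3.6]
width: 0.0277
grasp_force: 89.2
```

```bash
python3 -m handwheel '{"angular":[[0,0,0],[0,0,0],[0,0,0],[0,0,0],[0,0,0]],"slide":[[0.002,0,0],[0.002,0,0],[0.002,0,0],[0.002,0,0],[0.002,0,0]],"gripper":[0.2,0.2,0.2,0.2,0.2]}'
for i in 1; do python3 -m handwheel '{"angular":[[0,0,0],[0,0,0],[0,0,0]],"slide":[[0.001,0,0],[0.001,0,0],[0.001,0,0]],"gripper":[0.2,0.2,0.2]}'; done
python3 -m handwheel '{"angular":[[0,0,0],[0,0,0],[0,0,0]],"slide":[[0.001,0,0],[0.001,0,0],[0,0,0]],"gripper":[0.2,0.2,0.2]}'
```

```text
time_s: 13.25
ee_pos: [0.5271, -0.1749, 0.0314]
eef_rot: [0.015, -3.141, -0.0]
ft_force: [-4.4, -0.0, -5.3]
width: 0.0275
grasp_force: 89.2
time_s: 13.55
ee_pos: [0.53, -0.175, 0.0314]
eef_rot: [0.014, -3.141, -0.0]
ft_force: [-4.5, -0.1, -5.2]
width: 0.0275
grasp_force: 89.2
time_s: 13.85
ee_pos: [0.5321, -0.175, 0.0315]
eef_rot: [-0.015, 3.141, 0.0]
ft_force: [-4.2, 0.8, -4.8]
width: 0.0278
grasp_force: 89.2
```

```bash
python3 -m handwheel '{"angular":[[0,0,0],[0,0,0]],"slide":[[0.001,0,0],[0.001,0,0]],"gripper":[0.2,0.2]}'
python3 -m handwheel '{"angular":[[0,0,0],[0,0,0]],"slide":[[0.001,0,0],[0,0,0]],"gripper":[0.2,0.2]}'
python3 -m handwheel '{"angular":[[0,0,0],[0,0,0]],"slide":[[0.001,0,0],[0,0,0]],"gripper":[0.2,0.2]}'
```

```text
time_s: 14.05
ee_pos: [0.5339, -0.175, 0.0315]
eef_rot: [0.014, -3.141, -0.0]
ft_force: [-4.6, 0.1, -4.6]
width: 0.0278
grasp_force: 89.3
time_s: 14.25
ee_pos: [0.5351, -0.1751, 0.0315]
eef_rot: [-0.015, 3.141, 0.0]
ft_force: [-3.4, 0.9, -5.2]
width: 0.0278
grasp_force: 89.3
time_s: 14.45
ee_pos: [0.5361, -0.1751, 0.0315]
eef_rot: [-0.014, 3.141, 0.0]
ft_force: [-4.2, 1.1, -5.0]
width: 0.0277
grasp_force: 89.3
```

```bash
python3 -m handwheel '{"angular":[[0,0,0],[0,0,0]],"slide":[[0.001,0,0],[0,0,0]],"gripper":[0.2,0.2]}'|grep -E "ee_pos|ft"
python3 -m handwheel '{"angular":[[0,0,0],[0,0,0]],"slide":[[0.001,0,0],[0,0,0]],"gripper":[0.2,0.2]}'|grep -E "ee_pos|ft"
```

```text
ee_pos: [0.5371, -0.1751, 0.0315]
ft_force: [-4.2, 0.2, -4.8]
ee_pos: [0.5381, -0.1751, 0.0315]
ft_force: [-3.7, -0.2, -5.3]
```

```bash
python3 -m handwheel '{"angular":[[0,0,0],[0,0,0]],"slide":[[0.001,0,0],[0,0,0]],"gripper":[0.2,0.2]}'|grep -E "ee_pos|ft"
python3 -m handwheel '{"angular":[[0,0,0],[0,0,0]],"slide":[[0.001,0,0],[0,0,0]],"gripper":[0.2,0.2]}'|grep -E "ee_pos|ft"
```

```text
ee_pos: [0.539, -0.1751, 0.0315]
ft_force: [-4.6, 1.2, -3.9]
ee_pos: [0.5398, -0.175, 0.0315]
ft_force: [-5.3, 1.7, -4.7]
```

```bash
python3 -m handwheel '{"angular":[[0,0,0],[0,0,0]],"slide":[[0.0008,0,0],[0,0,0]],"gripper":[0.2,0.2]}'|grep -E "ee_pos|ft"
python3 -m handwheel '{"angular":[[0,0,0],[0,0,0]],"slide":[[0.0008,0,0],[0,0,0]],"gripper":[0.2,0.2]}'|grep -E "ee_pos|ft"
```

```text
ee_pos: [0.5405, -0.175, 0.0315]
ft_force: [-5.2, 0.6, -4.2]
ee_pos: [0.5413, -0.1751, 0.0315]
ft_force: [-5.2, 0.0, -3.3]
```

```bash
python3 -m handwheel '{"angular":[[0,0,0],[0,0,0]],"slide":[[0.0008,0,0],[0,0,0]],"gripper":[0.2,0.2]}'|grep -E "ee_pos|ft"
python3 -m handwheel '{"angular":[[0,0,0],[0,0,0]],"slide":[[0.0005,0,0],[0,0,0]],"gripper":[0.2,0.2]}'|grep -E "ee_pos|ft"
```

```text
ee_pos: [0.542, -0.175, 0.0315]
ft_force: [-6.0, 0.9, -3.5]
ee_pos: [0.5424, -0.175, 0.0315]
ft_force: [-6.5, -0.4, -2.5]
```

```bash
python3 -m handwheel '{"angular":[[0,0,0],[0,0,0]],"slide":[[0.0006,0,0],[0,0,0]],"gripper":[0.2,0.2]}'|grep -E "ee_pos|ft"
python3 -m handwheel '{"angular":[[0,0,0],[0,0,0]],"slide":[[0.0006,0,0],[0,0,0]],"gripper":[0.2,0.2]}'|grep -E "ee_pos|ft"
```

```text
ee_pos: [0.5426, -0.175, 0.0314]
ft_force: [-7.9, 0.6, -1.4]
ee_pos: [0.5426, -0.175, 0.0314]
ft_force: [-10.2, 0.4, 0.8]
```

```bash
python3 -m handwheel '{"angular":[[0,0,0],[0,0,0]],"slide":[[0.0006,0,0],[0,0,0]],"gripper":[0.2,0.2]}'|grep -E "ee_pos|ft"

```

```text
ee_pos: [0.5427, -0.175, 0.0314]
ft_force: [-12.2, 0.0, 2.8]
```

The hard stop is felt at TCP x = 0.5427: force climbs with no advance, after about 3.5 mm of extra spring load. I'll settle briefly, then release and go up.

```bash
python3 -m handwheel '{"angular":[[0,0,0],[0,0,0],[0,0,0],[0,0,0],[0,0,0],[0,0,0],[0,0,0],[0,0,0]],"slide":[[0,0,0],[0,0,0],[0,0,0],[0,0,0],[0,0,0],[0,0,0],[0,0,0],[0,0,0]],"gripper":[0.2,0.2,0.45,0.5,0.6,0.7,0.7,0.7]}' 20
python3 -m handwheel '{"angular":[[0,0,0],[0,0,0],[0,0,0],[0,0,0],[0,0,0],[0,0,0],[0,0,0],[0,0,0],[0,0,0],[0,0,0],[0,0,0],[0,0,0]],"slide":[[0,0,0.01],[0,0,0.02],[0,0,0.03],[0,0,0.04],[0,0,0.04],[0,0,0.04],[0,0,0.04],[-0.01,0,0.03],[-0.01,0,0.02],[0,0,0],[0,0,0],[0,0,0]],"gripper":[0.7,0.7,0.7,0.7,0.7,0.7,0.7,0.7,0.7,0.7,0.7,0.7]}'
python3 - <<'E'
from h import *
g=grab("wrist"); p=g[0]; W=cloud(*g[1:])
save("w5.png",cv2.resize(p[0:300,130:390],None,fx=2,fy=2,interpolation=cv2.INTER_CUBIC))
Q=W.reshape(-1,3); Q=Q[(abs(Q[:,1]+.175)<.0155)&(Q[:,0]>.42)&(Q[:,0]<.66)&(Q[:,2]>.054)&(Q[:,2]<.075)]
for x in np.arange(.44,.66,.02):
    S=Q[(Q[:,0]>=x)&(Q[:,0]<x+.02)]
    if len(S)>5: print(round(x,2),len(S),"top",np.percentile(S[:,2],97).round(4),"ymid",((S[:,1].min()+S[:,1].max())/2).round(4))
print("x ext",np.percentile(Q[:,0],[0.1,99.9]))
E
```

```text
time_s: 17.45
ee_pos: [0.545, -0.1752, 0.0316]
eef_rot: [-0.015, 3.141, -0.0]
ft_force: [0.3, 0.4, -0.2]
width: 0.0598
grasp_force: 0.0
time_s: 18.65
ee_pos: [0.5244, -0.1749, 0.3005]
eef_rot: [0.014, -3.14, -0.001]
ft_force: [-0.5, 0.5, 0.1]
width: 0.06
grasp_force: 0.0
0.44 255 top 0.0655 ymid -0.1749
0.46 311 top 0.065 ymid -0.1754
0.48 300 top 0.065 ymid -0.1751
0.5 279 top 0.0651 ymid -0.1742
0.52 272 top 0.0654 ymid -0.1741
0.54 266 top 0.0653 ymid -0.1739
0.56 282 top 0.0656 ymid -0.1752
0.58 245 top 0.0652 ymid -0.1751
0.6 233 top 0.0653 ymid -0.1742
0.62 234 top 0.0679 ymid -0.1748
0.64 66 top 0.0685 ymid -0.1747
x ext [0.44576906 0.64838285]
```

View pics/w5.png

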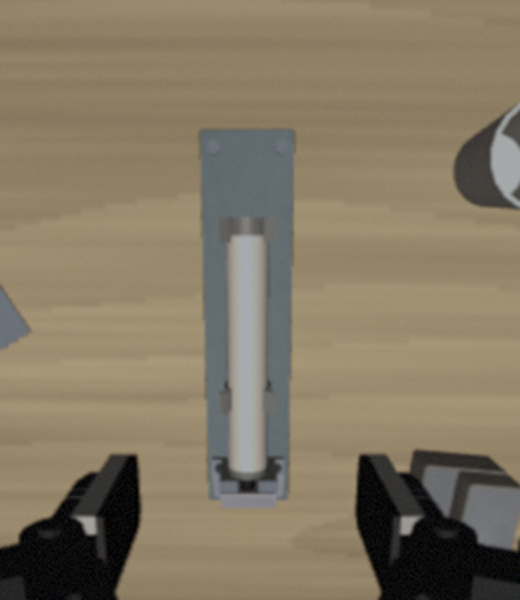

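The cartridge lies level in both clips (tail at (245,225), front clip at (245,398)). Its shoulder is against the fork at (247,470), and its top is at 65 mm along its whole length. I'm handing in.

```bash
python3 -c "
from cell import close_job
print(close_job())"
```

```text
the job is handed in; nothing more can be done
None
```

The cartridge is snapped into both clips and was slid forward until the fork was felt hard on its stop (peak slide force about 12 N). It is released and lying level, the other items on the bench were left alone, and the job is handed in; no verdict came back.

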